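Fit the idler and hold back the belt tensioner

TASK

Get the strip feeder's belt drive ready for a new belt: set the loose flanged idler roller upright, flange down, fully home on its bare spindle and let go of it. Then swing the sprung tensioner arm back by the upright post at its end until it is well past the pawl's click, and finish while still holding the arm there with the gripper, since it springs back if let go. Leave the other things on the bench where they are.

Things in the scene. Friction and masses are not known exactly. Their poses are not given: they have to be found in the camera images.
- idler_center (a point): (all sizes here in mm) centre of the loose idler roller, on its axis, 22 above its foot. Aluminium roller 44 high: body 44 dia, foot flange 54 dia x 4 thick, open bore 17 dia right through along its z axis. 250 g or so (varies). It stands upright on the bench, flange down.
- idler: the same idler roller; origin at the centre of its underside, z up along its bore.
- drive_plate: grey plate of the strip feeder's belt drive, fixed to the bench, 280 (x) x 260 (y) x 16 thick; origin under its centre, x away from the robot, y to its left when unturned. On it: the idler spindle at (-40, 100); a fixed drive pulley 60 dia, hub top 54 above the bench, at (75, 80); the tensioner arm pivoted at (55, -40); the pawl in its guide at (105 to 140, -40).
- spindle_tip (a point): top of the bare upright spindle that the idler goes on: 12 dia, its top 6 coned to 5 dia; 56 above the bench. It stands 36 above its seat.
- spindle_seat (a point): top of the spindle's shoulder (34 dia), 20 above the bench, straight below the tip; the seated idler's foot rests here, its centre 22 above. z up.
- tension_pivot (a point): vertical pivot axis of the tensioner arm, 26 above the bench.
- tension_arm: the sprung tensioner arm: a dark steel bar 22 wide, 150 from pivot to end, 18 to 34 above the bench, with a short tail carrying the tooth beyond the pivot. Origin on the pivot at the plate's top face. At its free end stands the upright post, over a belt roller 40 dia (top 53 above the bench).
- post_mid (a point): point on the axis of the arm's upright post, 150 from the pivot axis, 87 above the bench: a good place to take or push it. Plain round steel post, 16 dia, 58 tall, from 53 to 111 above the bench.
- tensioner (a joint): angle of the tensioner arm, rad: 0 sprung out (rests here), grows anticlockwise seen from above about the pivot, hard stop at 0.80. At 0 the arm lies 0.4 rad clockwise of the plate's -x direction, so the post swings towards the plate's -y side. Its spring pushes back with about 4 N at the post at 0 and 6.5 N at 0.65. The click does not hold the arm: let go, it springs back to 0.
- pawl (a joint): outward travel of the sprung pawl slider, m: 0 at rest, about 0.003 as the arm's tooth passes it, 0 again after the click. It begins to lift at an arm angle of about 0.25, is highest at 0.40 and has clicked home again by 0.55; on the way up it adds up to about 6 N to the push at the post.
- blank: bystander: solid steel bar end, no bore, 30 dia x 50 high, standing upright; origin at the centre of its underside.
- v_block: bystander: dark steel V-block, 50 x 50 x 38 high; origin at the centre of its underside.
- bush: bystander: small brass bush, 26 dia x 18 high, standing on the drive plate near its right-hand edge (plate -y); origin at the centre of its underside.
- oil_bottle: bystander: white oil bottle, 56 dia x 150 high; origin at the centre of its underside.
- wrench: bystander: wrench 180 long, lying flat.
- bench_brush: bystander: hand brush, lying flat.

How it is judged:
On the way, in this order (a step that is already met when the one before it is completed fails the run):
1. the idler roller is fully home on its spindle, upright, and released (horizontal distance between idler_center and spindle_seat below 0.005 m and z of idler_center in the frame of spindle_seat between 0.018 and 0.025 m and angle between idler_center's own z axis and vertical below 0.1 rad and contact force between the fingers and idler below 0.2 N), for 0.3 s.
2. the gripper has swung the tensioner arm back past the click (value of joint tensioner above 0.56 rad and value of joint pawl below 0.001 m and contact force between the fingers and tension_arm above 2 N), for 0.2 s.
At the end, for the whole second after the job is handed in: The idler sits on the spindle's shoulder (within 5 mm of the axis, centre 18 to 25 mm above the seat, tilt under 0.1 rad), untouched by the fingers; the tensioner arm stands still beyond 0.56 rad with the pawl dropped back (under 1 mm), and the fingers bear on the arm with more than 2 N (all of step 1 and all of step 2 and velocity of joint tensioner between -0.1 and 0.1 rad/s and contact force between idler and tension_arm below 0.2 N); the arm keeps its last pose, push and grip.
It fails at once if one of the other things on the bench is moved more than 40 mm (distance of any of blank, v_block, bush, oil_bottle, wrench, bench_brush from where it was at the start of the episode above 0.04 m).
It also fails if it takes over 54 s, if anything falls off the work surface, if the arm or the gripper's body presses on something with over 40 N, if the wrist force passes 120 N, or if a joint passes its speed limit or range.

ROBOT

A 6-joint arm with a two-finger parallel gripper is mounted at the origin on the work surface. World frame = base frame: x ahead of the robot, y to its left, z up, the work surface at z = 0. Lengths are in m, angles in rad, forces in N, time in s.
With the tool pointing down it reaches from about 0.375 to 0.75 m from the base axis. Payload 9 kg.
Tool frame: the origin (TCP) lies at the very end of the fingers, on their centre line; the grasp point (between the pads) lies 19 mm behind it; z points along the fingers, y is the line along which they close (so a half turn about z gives the same grasp; the last joint's range is limited). The gripper opens to 85 mm and grips with 20 to 120 N. Pads are 22 mm wide; open, the fingers measure 114 mm over their backs; the gripper's body (76 mm by 85 mm) begins 54 mm behind the grasp point. The pads swing forward as they close: fully open they stand 13 mm farther back than shut.
Start: joints at [-1.407, 0.104, 0.097, 1.564, 0, 1.353], TCP at [0.224, -0.557, 0.209] pointing down, gripper open.
Joint ranges: [-2.99, 2.99], [-0.84, 1.86], [-1.1, 1.16], [-1.84, 2.11], [-1.51, 1.56], [-3.14, 3.14]. Speed limits (rad/s): [2.22, 2.22, 2.57, 3.14, 3.14, 3.14].

INTERFACE

Orientations are given as a unit quaternion [w, x, y, z].
In Python, from workcell import env gives the robot as it stands. Calls block until the motion is done:
- env.move_ptp(position, orientation): joint-space move of the TCP to a pose.
- env.movel(position, rate=0.15, orientation=None, contact_N=None): straight line of the TCP; orientation=None keeps the orientation; rate is the mean speed in m/s. With contact_N (N) it stops when the force on the tool has changed by that much, and returns True; else False.
- env.goto_joints(angles): joint-space move.
- env.set_gripper(opening, effort=None): finger opening in m; effort is the grip in N (None keeps the last); returns when the fingers have stopped.
- env.dwell(seconds).
- env.inverse_kinematics(position, orientation): joint angles nearest the present ones, or None.
- env.grab_frame(name): name is "scene" or "top" or "wrist"; returns a dict with "color" (480x640x3 uint8, red, green, blue), "fx", "fy", "cx", "cy" (pixels), "camera_from_world" (4x4, takes a point from world to camera coordinates). Camera axes: x right, y up, looking along -z (the intrinsics and any distortion apply to the point x, -y, -z); pixel columns grow to the right and rows downward; lengths in m; the calibration is good to about 2 mm. A picture is of the moment at which its call begins. There is no depth.
A pose or a line that the arm cannot do raises env.IKError and nothing moves.
- env.close_job(): hands the job in; it is judged then, once.
Readings, each from a call of its own:
- env.read_time(): time.
- env.read_q(): joint angles.
- env.read_joint_velocities(): joint speeds.
- env.read_effort(): joint torques, N m.
- env.read_tool_pos(): TCP position.
- env.read_tcp_rot(): TCP orientation.
- env.read_contact_force(): force on the tool from outside, world axes, zero at the start.
- env.read_wrist_torque(): the same for the moment, N m.
- env.read_gripper_width(): finger opening in m.
- env.read_finger_force(): force on a finger pad.
Only numpy, scipy, OpenCV 4.12 (cv2) and the standard library are available. Lean on these libraries where they do the work, as an engineer would, in place of code of your own. Each camera call takes 0.05 s, during which the arm holds its last target. There are 200 camera calls.

## Working session

There is one attempt and no reset: what is moved stays moved. The work goes in short steps, each a Python script; the robot and the scene stay as the last script left them, time stands still between calls to the robot, and variables do not carry over. Pictures are saved under pics/ and viewed, at most 10 in all, crops included, and the job is handed in when it is done.

```bash
ls; mkdir -p pics
python3 - <<'E'
from workcell import env
import cv2, numpy as np, pickle
d={}
for n in ("scene","top"):
    f=env.grab_frame(n); d[n]=f
    cv2.imwrite(f"pics/{n}0.png",f["color"][:,:,::-1])
    print(n,{k:(np.round(v,3).tolist() if k!="color" else v.shape) for k,v in f.items()})
pickle.dump(d,open("f0.pkl","wb"))
print(env.read_time())
E
```

```text
pics
scene {'color': (480, 640, 3), 'fx': 441.088, 'fy': 441.088, 'cx': 324.35, 'cy': 236.86, 'camera_from_world': [[-0.176, 0.984, 0.001, 0.091], [-0.84, -0.15, 0.521, 0.393], [0.513, 0.091, 0.854, -1.283], [0.0, 0.0, 0.0, 1.0]]}
top {'color': (480, 640, 3), 'fx': 599.139, 'fy': 599.139, 'cx': 323.128, 'cy': 234.637, 'camera_from_world': [[0.006, -1.0, -0.02, 0.015], [0.998, 0.005, 0.062, -0.528], [-0.062, -0.02, 0.998, -1.286], [0.0, 0.0, 0.0, 1.0]]}
0.1
```

View pics/scene0.png

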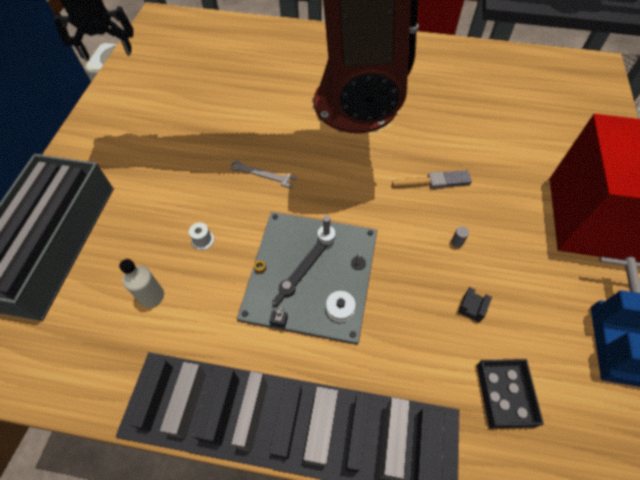

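View pics/top0.png

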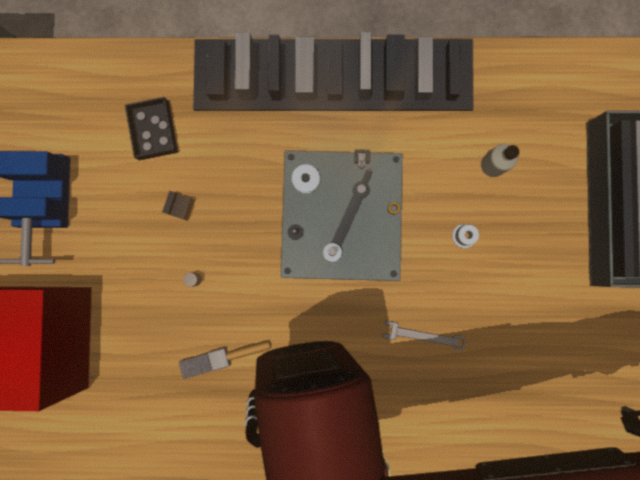

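The scene view shows the idler upright at about (201,236), the plate with spindle at (358,262) and the post at (326,225). The top view shows the idler at (466,236), the spindle at (295,232), the post at (333,252) and the pulley at (305,178). Next I'll measure in the top view.

```bash
cat > h.py <<'E'
import numpy as np, cv2, pickle
from scipy.spatial.transform import Rotation as R
def ray(f,uv,z):
    T=np.array(f["camera_from_world"]); Rm,t=T[:3,:3],T[:3,3]
    d=Rm.T@np.array([(uv[0]-f["cx"])/f["fx"],-(uv[1]-f["cy"])/f["fy"],-1.0]); o=-Rm.T@t
    return o+d*(z-o[2])/d[2]
def proj(f,p):
    T=np.array(f["camera_from_world"]); c=T[:3,:3]@np.asarray(p)+T[:3,3]
    return np.array([f["cx"]-f["fx"]*c[0]/c[2], f["cy"]+f["fy"]*c[1]/c[2]])
def tri(obs):  # [(frame,uv),...] -> point, least squares
    A=[];b=[]
    for f,uv in obs:
        o=ray(f,uv,2.0); d=ray(f,uv,0)-o; d/=np.linalg.norm(d); P=np.eye(3)-np.outer(d,d); A.append(P); b.append(P@o)
    return np.linalg.lstsq(np.vstack(A),np.hstack(b),rcond=None)[0]
def down(a):  # tool down, finger closing line (y) at angle a from world x
    y=np.array([np.cos(a),np.sin(a),0]); z=np.array([0,0,-1.]); x=np.cross(y,z)
    q=R.from_matrix(np.c_[x,y,z]).as_quat(); return [q[3],q[0],q[1],q[2]]
def blobs(img,lo,hi,amin,amax):
    m=cv2.inRange(img,np.array(lo),np.array(hi)); n,l,s,c=cv2.connectedComponentsWithStats(m)
    return [(np.round(c[i],1).tolist(),s[i].tolist()) for i in range(1,n) if amin<s[i,4]<amax]
E
python3 - <<'E'
from h import *
d=pickle.load(open("f0.pkl","rb")); f=d["top"]
for n,uv,z in [("idlerbore",(467,235),.044),("spindle",(295,231),.056),("post",(333,252),.111),("pulley",(305,178),.054),("pivot",(361,188),.034),
  ("b1",(291,157),.016),("b2",(397,159),.016),("b3",(287,271),.016),("b4",(395,272),.016),("bush",(394,208),.018)]:
    print(n,ray(f,uv,z).round(4))
i=f["color"]; crops=[i[215:255,445:490],i[212:252,272:317]]
cv2.imwrite("pics/c1.png",np.hstack([cv2.resize(c,(400,400),interpolation=cv2.INTER_CUBIC) for c in crops])[:,:,::-1])
q=down(0); 
from workcell import env
for p in ([.53,-.3,.2],[.53,.05,.2],[.45,0,.1]): print(env.inverse_kinematics(p,down(0)))
print(down(0),env.read_tcp_rot())
E
```

```text
idlerbore [ 0.5268 -0.2877  0.044 ]
spindle [0.5328 0.0763 0.056 ]
post [ 0.4871 -0.0043  0.111 ]
pulley [0.6459 0.0562 0.054 ]
pivot [ 0.6277 -0.0636  0.034 ]
b1 [0.6983 0.0892 0.016 ]
b2 [ 0.6943 -0.1429  0.016 ]
b3 [0.4485 0.0956 0.016 ]
b4 [ 0.4477 -0.1382  0.016 ]
bush [ 0.5864 -0.136   0.018 ]
[-0.72951501  0.13012561  0.1093426   1.55001333  0.          0.84128132]
[-0.15185734 -0.10416241 -0.12680064  1.54815809  0.          1.41893899]
[-0.29213769 -0.36214796 -0.52968692  1.40325736  0.          1.27865864]
[np.float64(0.0), np.float64(0.7071067811865475), np.float64(0.7071067811865475), np.float64(0.0)] [-6.37877813e-04  9.81834224e-01  1.89739689e-01  1.32843364e-05]
```

Run:
```python
from h import *
from workcell import env
a=-0.5; d={}
for n,p in (("sp",[.48,.06,.26]),("id",[.48,-.30,.26])):
    env.move_ptp(p,down(a)); f=env.grab_frame("wrist"); d[n]=f; print(n,env.read_tool_pos().round(4),env.read_q()[5],env.read_time())
    print(proj(f,[.527,-.288,.044]) if n=="id" else [proj(f,p) for p in ([.5328,.0763,.056],[.4871,-.0043,.111])])
pickle.dump(d,open("f1.pkl","wb"))
cv2.imwrite("pics/w1.png",cv2.resize(np.vstack([d["sp"]["color"],d["id"]["color"]]),(400,600))[:,:,::-1])
```

```text
sp [0.4801 0.0593 0.2598] 1.9237929637130262 2.5333
[array([361.20313687, 168.50063421]), array([362.92770524, 280.00891029])]
id [ 0.4805 -0.2988  0.2603] 1.281716496701675 3.9333
[357.27260572 175.88236853]
```

View pics/w1.png

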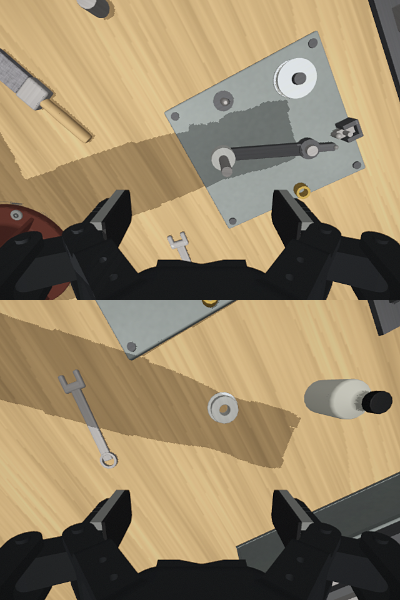

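The wrist views put the spindle at about (358,162) and the post top at about (363,275) in full-size pixels, with the idler at about (355,171). All three lie within 5 px of the prediction. I'll crop closer to measure precisely.

Run:
```python
from h import *
d=pickle.load(open("f1.pkl","rb")); t=pickle.load(open("f0.pkl","rb"))
f=d["sp"]; print(f["fx"]); 
c1=d["sp"]["color"][130:190,320:400]; c2=d["id"]["color"][130:220,315:395]; c3=t["top"]["color"][215:255,445:490]; c4=t["top"]["color"][212:252,272:317]
cv2.imwrite("pics/c2.png",np.vstack([np.hstack([cv2.resize(c1,(400,300)),cv2.resize(c2,(400,300),)]),np.hstack([cv2.resize(c3,(400,300)),cv2.resize(c4,(400,300))])])[:,:,::-1])
g=cv2.cvtColor(d["id"]["color"],cv2.COLOR_RGB2HSV)
print("id", blobs(g,(0,0,110),(180,45,255),300,6000))
```

```text
378.83298374757345
id [([140.5, 187.5], [93, 111, 94, 159, 2592]), ([538.7, 155.3], [487, 126, 107, 65, 5062]), ([356.5, 172.1], [332, 147, 50, 51, 1671])]
```

View pics/c2.png

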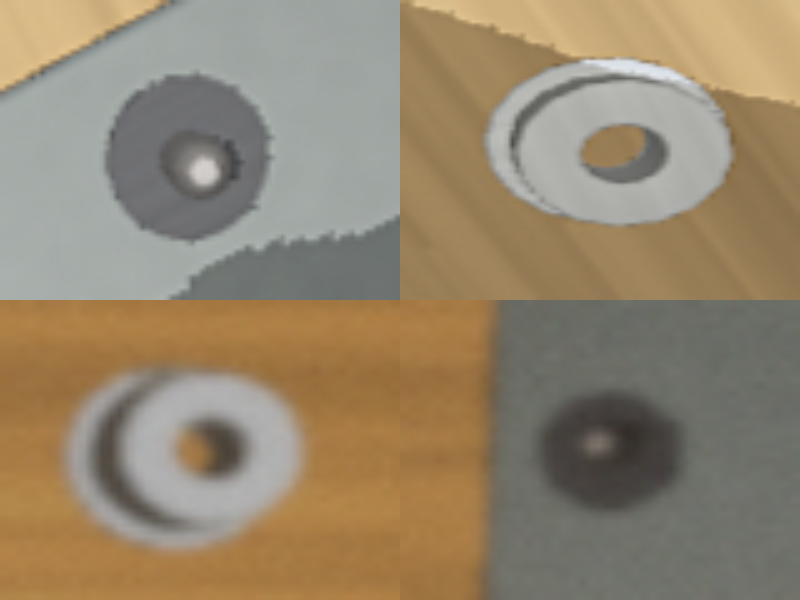

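Top left: spindle tip at (360.8,164.4) and shoulder centre at (357.6,161.4) in the wrist image. Top right: idler bore centre at (359.8,176.2). Bottom row, in the top image: bore at (468.8,235), tip at (294.3,231.1) and shoulder at (295.6,232).

Run:
```python
from h import *
d=pickle.load(open("f1.pkl","rb")); t=pickle.load(open("f0.pkl","rb"))["top"]
h=.4
for n,f,uv,z in [("W tip",d["sp"],(360.8,164.4),.056),("W sh",d["sp"],(357.6,161.4),.02),("T tip",t,(294.3,231.1),.056),("T sh",t,(295.6,232),.02),
 ("W bore",d["id"],(359.8,176.2),.044),("T bore",t,(468.8,235),.044),("W post",d["sp"],(363,274),.111),("T post",t,(333,252),.111)]:
    print(n,ray(f,np.array(uv)-h,z).round(4))
for n,f in d.items(): print(n, (-f["camera_from_world"][:3,:3].T@f["camera_from_world"][:3,3]).round(3))
```

```text
W tip [0.5341 0.0804 0.056 ]
W sh [0.5344 0.0808 0.02  ]
T tip [0.5334 0.0787 0.056 ]
T sh [0.5339 0.0783 0.02  ]
W bore [ 0.5289 -0.2889  0.044 ]
T bore [ 0.5276 -0.2906  0.044 ]
W post [0.4896 0.0012 0.111 ]
T post [ 0.4879 -0.0035  0.111 ]
sp [0.515 0.121 0.425]
id [ 0.515 -0.237  0.425]
```

Run:
```python
from h import *
from workcell import env
a=-0.5; I=np.array([.5284,-.2896]); S=I+[.0055,.3692]
env.set_gripper(.085,50)
env.move_ptp([*I,.12],down(a))
print(env.movel([*I,.008],rate=.12,contact_N=8), env.read_tool_pos())
env.set_gripper(.0,50); print("w",env.read_gripper_width(),env.read_finger_force(),env.read_tool_pos().round(4))
env.movel([*I,.17],rate=.2)
env.movel([*S,.17],rate=.25)
env.movel([*S,.085],rate=.15)
f=env.grab_frame("wrist"); g=env.grab_frame("scene")
pickle.dump((f,g),open("f2.pkl","wb"))
print("w",env.read_gripper_width(),env.read_tool_pos().round(4),env.read_contact_force(),env.read_time())
cv2.imwrite("pics/w2.png",np.vstack([cv2.resize(f["color"],(400,300)),cv2.resize(g["color"][180:330,250:450],(400,300))])[:,:,::-1])
```

```text
False [ 0.52897987 -0.29015664  0.00907182]
w 0.042155008796484594 49.68179647810757 [ 0.5285 -0.2897  0.009 ]
w 0.04175431842442494 [0.5349 0.0794 0.0865] [ 0.3143078   0.78466677 -2.44125855] 9.7667
```

View pics/w2.png

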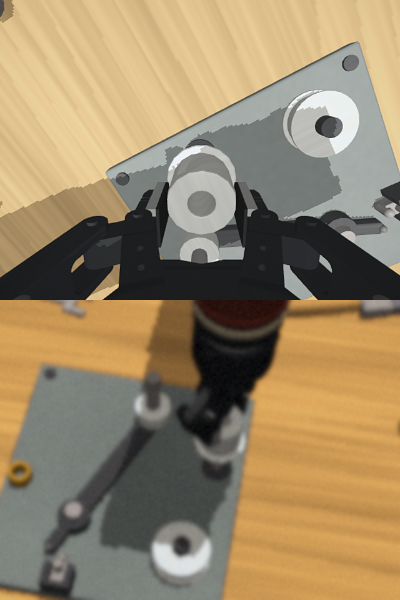

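The idler is held upright, with its bore at about (322,325) in wrist pixels, just above the spindle. I'll descend with contact sensing.

Run:
```python
from h import *
from workcell import env
f,g=pickle.load(open("f2.pkl","rb")); print("bore",ray(f,(321.6,324.8),.1215))
S=np.array([.5339,.0796])
c=env.movel([*S,.055],rate=.04,contact_N=6); print(c,env.read_tool_pos().round(4),env.read_contact_force().round(2))
if not c:
    c=env.movel([*S,.0265],rate=.03,contact_N=10); print(c,env.read_tool_pos().round(4),env.read_contact_force().round(2))
print(env.read_time())
```

```text
bore [0.53564399 0.08097528 0.1215    ]
False [0.5341 0.0796 0.0553] [-0.43 -0.08 -2.87]
True [0.5336 0.0796 0.029 ] [-1.5  -0.34  4.86]
11.475
```

Run:
```python
from h import *
from workcell import env
env.set_gripper(.07); env.dwell(.2)
p=env.read_tool_pos(); env.movel([p[0],p[1],.15],rate=.12)
P=np.array([.4888,-.0013])
env.set_gripper(.055)
env.move_ptp([*P,.17],down(1.15))
g=env.grab_frame("scene"); f=env.grab_frame("wrist")
pickle.dump((f,g),open("f3.pkl","wb"))
print(env.read_tool_pos().round(4),env.read_time(), proj(f,[.534,.0795,.064]))
cv2.imwrite("pics/w3.png",np.vstack([cv2.resize(f["color"],(400,300)),cv2.resize(g["color"][180:330,250:450],(400,300))])[:,:,::-1])
```

```text
[ 0.4888 -0.0012  0.1699] 15.2333 [443.86870667 242.35651857]
```

View pics/w3.png

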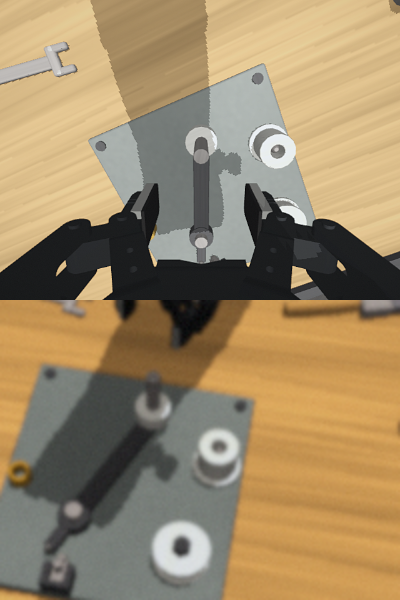

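The idler is seated upright on the spindle: its top face is at about (446,242) in the wrist view, against (444,242) predicted. The post top is at about (321,251), centred between the fingers. Now I'll grip the post and swing the arm.

Run:
```python
from h import *
from workcell import env
f,g=pickle.load(open("f3.pkl","rb")); print("post",ray(f,(321.3,250.5),.111))
P=np.array([.4888,-.0013]); C=np.array([.626,-.0626])
print(env.movel([*P,.070],rate=.1,contact_N=6))
env.set_gripper(0,40); print("w",env.read_gripper_width(),env.read_finger_force())
p=env.read_tool_pos(); v=p[:2]-C; th0=np.arctan2(v[1],v[0]); print(p.round(4),th0,np.hypot(*v))
for k in np.linspace(0,.66,9)[1:]:
    th=th0+k; q=C+.15*np.array([np.cos(th),np.sin(th)])
    env.movel([*q,.070],rate=.06,orientation=down(1.15+k))
    print(round(k,2),env.read_tool_pos().round(4),env.read_contact_force().round(1),env.read_gripper_width().__round__(4))
env.dwell(.3)
v=env.read_tool_pos()[:2]-C; print("angle",np.arctan2(v[1],v[0])%(2*np.pi)-th0,np.hypot(*v))
f=env.grab_frame("scene");w=env.grab_frame("wrist"); print(env.read_time(),env.read_contact_force(),env.read_finger_force())
pickle.dump((f,w),open("f4.pkl","wb"))
cv2.imwrite("pics/w4.png",np.vstack([cv2.resize(w["color"],(400,300)),cv2.resize(f["color"][180:330,250:450],(400,300))])[:,:,::-1])
```

```text
post [ 4.89342460e-01 -2.01906481e-04  1.11000000e-01]
False
w 0.014287283877345906 38.96835207939148
[ 0.4889 -0.0016  0.0705] 2.7225641137858787 0.15003572692304584
0.08 [ 0.4846 -0.0124  0.0704] [-2.6  4.5  5.8] 0.0141
0.16 [ 0.4809 -0.0242  0.0705] [-0.9  4.7  6.4] 0.0142
0.25 [ 0.4782 -0.0363  0.0705] [-2.4  4.2  6.8] 0.0145
0.33 [ 0.4765 -0.0484  0.0704] [-3.6  5.   7.7] 0.0141
0.41 [ 0.4758 -0.0609  0.0705] [-3.7  4.3  6.7] 0.0143
0.5 [ 0.4763 -0.0737  0.0704] [-4.5  2.3  7.3] 0.0144
0.58 [ 0.4776 -0.0855  0.0704] [-4.4  6.1  9.3] 0.0142
0.66 [ 0.48   -0.0976  0.0704] [-4.4  5.4  8.6] 0.0138
angle 0.6529709203484009 0.1501341073937592
20.1 [-4.8485108  4.6932338  8.2478686] 39.57968473434448
```

View pics/w4.png

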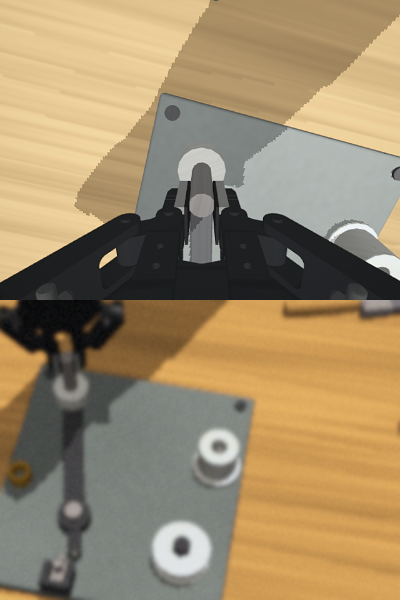

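The post is between the fingers (wrist view, about (322,330)), the arm is at about 0.65 rad, past the click, and the idler is still seated. I'm handing it in.

```bash
python3 -c "
from workcell import env
env.dwell(.3); print(env.close_job())"
```

```text
the job is handed in; nothing more can be done
None
```

I handed the job in with the idler upright and home on its spindle and released, and the gripper still holding the tensioner arm at about 0.65 rad, past the click; no verdict came back and the pawl was not read directly.

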